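# Pack the spares from the push-to-open drawer and clip the box shut

### The arm

A 7-joint arm with a two-finger parallel gripper is mounted at the origin on the work surface. World frame = base frame: x ahead of the robot, y to its left, z up, the work surface at z = 0. Lengths are in mm, angles in rad, forces in N, time in s.
With the tool pointing down it reaches from about 400 to 900 mm from the base axis. Payload 5.6 kg.
Tool frame: the origin (TCP) lies midway between the tips of the shut fingers; the grasp point (between the pads) lies 19 mm behind it; x points along the fingers, y is the direction in which the jaws open and shut, and the axes are right-handed (so a half turn about x gives the same grasp; the last joint's range is limited). The gripper opens to 92 mm and grips with 3 to 60 N. Pads are 20 mm wide; open, the fingers measure 128 mm over their backs; the gripper's body (75 mm by 189 mm) begins 69 mm behind the grasp point.
Start: joints at [-1.243, 0.468, -0.012, 1.603, 0.006, 1.071, -0.056], TCP at [235.576, 605.816, 214.592] pointing down, gripper open.
Joint ranges: [-2.53, 2.53], [-0.31, 2.02], [-1.57, 1.55], [0.28, 2.44], [-1.29, 4.43], [0.15, 1.84], [-2.92, 2.92]. Speed limits (rad/s): [2.57, 2.57, 3.14, 3.14, 3.14, 3.14, 3.14].

### API

Orientations are given as a rotation vector (axis times angle).
In Python, from cell import robot, grip, kin, viewer gives the robot as it stands. Calls block until the motion is done:
- robot.movep(position, orientation): joint-space move of the TCP to a pose.
- robot.servo_line(position, feed=150, rotation=None): straight line of the TCP; rotation=None keeps the orientation; feed is the mean speed in mm/s.
- robot.goto_joints(angles): joint-space move.
- grip(opening, newtons=None): opening from 0.0 (shut) to 1.0 (fully open); newtons is the grip in N (None keeps the last); returns when the fingers have stopped.
- robot.hold(seconds).
- kin.ik(position, orientation): joint angles nearest the present ones, or None.
- robot.observe(): the state.
- viewer.read_camera(name): name is "side" or "top"; returns the picture (480x640x3 uint8, red, green, blue); there is no depth.
- viewer.camera_info(name): a dict with "camera_matrix" (3x3 intrinsics, pixels), "R" (3x3) and "t" (3): a world point X has camera coordinates R X + t. Camera axes: x right, y down, z forward; pixel columns grow to the right and rows downward; lengths in mm; the calibration is good to about 2 mm. A picture is of the moment at which its call begins. camera_info takes no time and is no camera call.
A pose or a line that the arm cannot do raises robot.IKError and nothing moves.
- robot.job_done(): hands the job in, once; it reports no verdict.
Trained networks look in the newest picture that a camera, given by its name, has taken for a name from the list of things; names that differ only in an ending like _2 or _b are one class to them, and where a whole thing is asked for, a point or a joint stands for the part that bears it (a point fixed in the world has none). Each returns a list of dicts, best first, with "confidence" (0 to 1); they miss things now and then, are a little off and sometimes report something else, mostly with a low value. They report only what shows in the picture. A call takes as long as a camera call. They do not tell look-alikes from the thing itself.
- viewer.silhouettes(name, camera): "mask" (480x640 bool, what is visible of it).
- viewer.pinpoint(name, camera): "at" ([x, y, z] in mm, in the coordinates of the camera as it stood for that picture, good to about 4 mm: a listed point, or the origin of a listed thing).
The state is a dict: "t": time; "joints": joint angles; "joint_velocities": joint speeds; "joint_torque": joint torques, N m; "tcp_pos": TCP position; "tcp_rot": TCP orientation; "contact_force": force on the tool from outside, world axes, zero at the start; "wrist_torque": the same for the moment, N m; "grip_width": opening from 0.0 (shut) to 1.0 (fully open).
Only numpy, scipy, OpenCV 4.12 (cv2) and the standard library are available. Lean on these libraries where they do the work, as an engineer would, in place of code of your own. Each camera call takes 0.05 s, during which the arm holds its last target.

### The job

Pack the spare parts into the snap-lock box: press the front of the parts drawer so that it springs out, put every brake pad and ignition coil that is in it into the box, and push the drawer home again so that it latches. Then lay the lid squarely on the box and snap all four of its side clips fully down. Leave the other things on and around the bench where they are.

Things in the scene. Friction and masses are not known exactly. Their poses are not given: they have to be found in the camera images.
- cabinet: green sheet-steel parts drawer unit, 180 wide, 250 deep, 100 mm high, fixed on the bench. Origin: on the bench, middle of the front edge of its carcass; x points back into the unit, y along its width, z up. Its upper drawer, with a plain flush front and no handle, is push-to-open; the lower one (up to 34 mm) is not used. A jar stands on the rear of its top, 175 mm behind the front.
- drawer (a joint): how far the drawer stands out (m): 0 shut and latched, 0.12 sprung fully out, -0.007 pressed in to the stop. Touch latch: press the shut front in about 5 mm (10 N) and let go, and a spring (3 to 6 N) drives it out by itself, at 0.3 m/s: give it room. Pushed in to the stop and let go, it latches at 0; let go before -0.005, it springs out again.
- drawer_front (a point): centre of the outer face of that drawer's front, a green panel 176 mm wide, from 37 to 97 mm above the bench, 12 mm thick; shut, its face stands 18 mm before the carcass. Moves along the cabinet's -x as the drawer opens.
- drawer_in (a point): centre of the drawer's inner floor, 45 mm above the bench, moving with it; room inside 128 mm (cabinet x) by 158 mm (cabinet y), walls 36 mm above the floor. The parts lie in it two by two, their long sides roughly along the cabinet's x. Open, practically all of it stands clear of the carcass.
- box: off-white plastic storage box, open at the top, 130 x 170 mm outside, 60 mm high, walls and floor 4 mm, a 6 mm flange round the rim and a catch rib for a clip outside each wall (ribs reach 12 mm out from the wall, 50 mm up). It stands firmly, does not slide. Origin: centre of its underside; x along its 130 mm, y along its 170 mm, z up.
- lid: the box's loose grey lid, 250 g: a plate 142 x 182 x 6 mm, four clips hinged on its edges, a handle on top, a plug 117 x 157 x 4 mm below that enters the box with 2.5 mm to spare each side. It lies on the bench, plug down. Origin: centre of the plate's underside, which rests on the box's rim (60 mm up) when seated; x along its 142 mm, y its 182 mm, z up. Fits either way round.
- lid_handle (a point): centre of the lid's handle bar, 31 mm above the plate's underside: a bar 12 mm wide (lid x), 84 mm long (lid y), 10 mm high, free underneath for 20 mm between its two end posts.
- clip_far (a joint): hinged clip on the lid's +x side, angle (rad): 0 sticks straight out, negative is raised (to -0.9), 1.57 fully down on the box. A flap 60 mm wide, 34 long, 4 thick; its hinge is 73 mm from the lid's centre, 1 mm above the plate's underside. Fully down its outer face is 81 mm from the lid's centre. Stays where left; on a seated lid it snaps over the rib at 0.9 to 1.3 rad with some 5 N at its edge.
- clip_left (a joint): hinged clip on the lid's +y side, angle (rad): 0 sticks straight out, negative is raised (to -0.9), 1.57 fully down on the box. A flap 60 mm wide, 34 long, 4 thick; its hinge is 93 mm from the lid's centre, 1 mm above the plate's underside. Fully down its outer face is 101 mm from the lid's centre. Stays where left; on a seated lid it snaps over the rib at 0.9 to 1.3 rad with some 5 N at its edge.
- clip_near (a joint): hinged clip on the lid's -x side, angle (rad): 0 sticks straight out, negative is raised (to -0.9), 1.57 fully down on the box. A flap 60 mm wide, 34 long, 4 thick; its hinge is 73 mm from the lid's centre, 1 mm above the plate's underside. Fully down its outer face is 81 mm from the lid's centre. Stays where left; on a seated lid it snaps over the rib at 0.9 to 1.3 rad with some 5 N at its edge.
- clip_right (a joint): hinged clip on the lid's -y side, angle (rad): 0 sticks straight out, negative is raised (to -0.9), 1.57 fully down on the box. A flap 60 mm wide, 34 long, 4 thick; its hinge is 93 mm from the lid's centre, 1 mm above the plate's underside. Fully down its outer face is 101 mm from the lid's centre. Stays where left; on a seated lid it snaps over the rib at 0.9 to 1.3 rad with some 5 N at its edge.
- pad_a: a motorcycle brake pad, 52 x 32 x 12 mm: a dark steel backing plate with two dark friction blocks on it, 90 g. It lies flat. Origin: centre of its underside; x along its 52 mm, y across its 32 mm, z up. May be absent.
- coil_a: an ignition coil, 50 x 26 x 26 mm: an open dark steel core frame round a black winding drum, 130 g. It stands on its flat base. Origin: centre of its underside; x along its 50 mm, y across its 26 mm, z up. May be absent.
- pad_b: a motorcycle brake pad, 52 x 32 x 12 mm: a dark steel backing plate with two dark friction blocks on it, 90 g. It lies flat. Origin: centre of its underside; x along its 52 mm, y across its 32 mm, z up. May be absent.
- coil_b: an ignition coil, 50 x 26 x 26 mm: an open dark steel core frame round a black winding drum, 130 g. It stands on its flat base. Origin: centre of its underside; x along its 50 mm, y across its 26 mm, z up. May be absent.
- spark_plug: a spark plug lying on the bench, 76 mm long; not part of the job. Origin: on its underside, about its middle.
- spanner: a steel spanner lying on the bench, 170 mm long; not part of the job. Origin: on its underside, about its middle.
- bolt_jar: a glass jar with a steel cap, 52 mm across and 55 mm high, on the drawer unit; not part of the job. Origin: on its underside, about its middle.
- screwdriver: a screwdriver lying on the bench, 200 mm long; not part of the job. Origin: on its underside, about its middle.
Things that resemble listed ones, but are neither listed nor needed, are in the scene too. What is shaped like the box but red is not meant.

How it is judged:
By the outcome, as a careful person would: the job done as asked, in the order asked, and still so for the second after the job is handed in, with the robot touching nothing.
Of pad_a, coil_a, pad_b, coil_b only 2 to 3 are there at a start; the rules pass over those that are not, and their reading is None.
At some moment in a run one of lid may be knocked a few centimetres aside while the robot is not near it.
Once in a run the grip may slacken for a moment while it holds something.
It also fails if it takes over 210 s, if anything falls off the work surface, if the arm or the gripper's body presses on something with over 40 N, if the wrist force passes 120 N, or if a joint passes its speed limit or range.

## Working session

There is one attempt and no reset: what is moved stays moved. The work goes in short steps, each a Python script; the robot and the scene stay as the last script left them, time stands still between calls to the robot, and variables do not carry over. Pictures are saved under pics/ and viewed, and the job is handed in when it is done.

```bash
ls; mkdir -p pics; python3 - <<'E'
from cell import robot, grip, kin, viewer
import cv2,numpy as np
for n in("side","top"):
    im=viewer.read_camera(n); cv2.imwrite(f"pics/{n}0.png",im[:,:,::-1])
    i=viewer.camera_info(n); print(n,i)
s=robot.observe(); print({k:np.round(v,3) for k,v in s.items()})
E
```

```text
pics
side {'camera_matrix': array([[551.86992108,   0.        , 322.63323824],
       [  0.        , 551.86992108, 233.90085342],
       [  0.        ,   0.        ,   1.        ]]), 'R': array([[ 0.75246464, -0.65853657, -0.01124985],
       [-0.49977999, -0.55977304, -0.66096453],
       [ 0.42897194,  0.50297488, -0.75033282]]), 't': array([-355.49900491,  350.55165512, 1191.68834574])}
top {'camera_matrix': array([[448.13214714,   0.        , 312.0883913 ],
       [  0.        , 448.13214714, 250.50558312],
       [  0.        ,   0.        ,   1.        ]]), 'R': array([[ 0.02871626, -0.99943316,  0.01757082],
       [-0.98955495, -0.03090788, -0.14080375],
       [ 0.14126702, -0.01334394, -0.98988159]]), 't': array([  47.01081478,  517.68747056, 1279.6842899 ])}
{'t': np.float64(0.1), 'joints': array([-1.243,  0.468, -0.012,  1.604,  0.006,  1.071, -0.056]), 'joint_velocities': array([-0.   , -0.001, -0.001, -0.001, -0.   , -0.   , -0.001]), 'joint_torque': array([ 1.0000e-03, -5.2165e+01, -1.2000e-02, -2.4437e+01, -5.7000e-02,
        1.4000e-02,  0.0000e+00]), 'tcp_pos': array([235.399, 605.307, 213.737]), 'tcp_rot': array([ 0.29 ,  1.551, -0.292]), 'contact_force': array([ 0.468, -0.056,  0.233]), 'wrist_torque': array([-0.041,  0.018, -0.041]), 'grip_width': np.float64(0.999)}
```

View pics/side0.png

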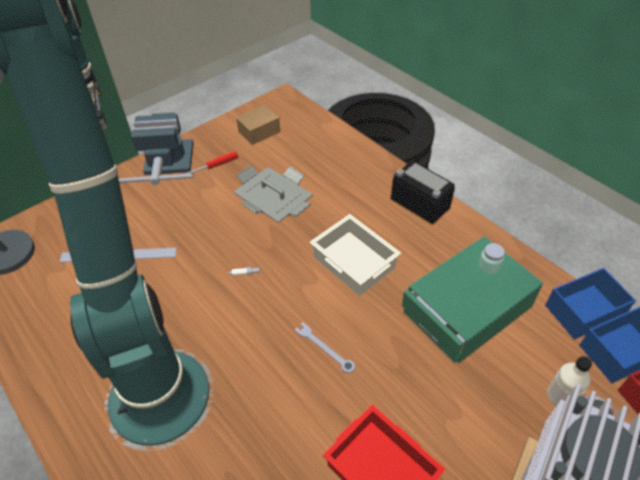

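View pics/top0.png

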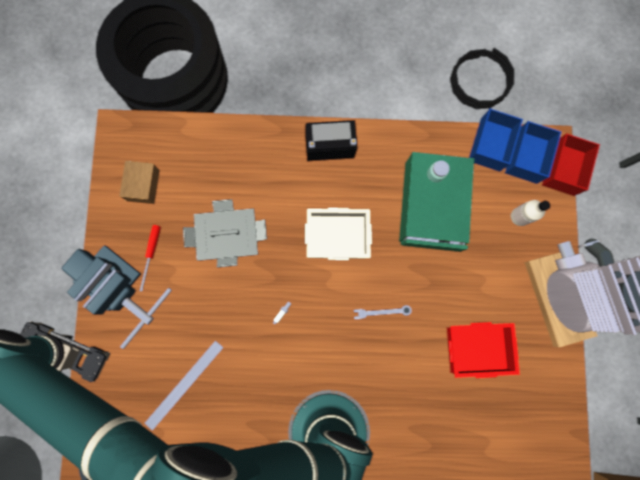

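The bench shows these candidates in the top view:
- Box: the off-white one at (338,233). The red one at (483,350) is a decoy, and the blue and red bins at (500–575,150) are not it.
- Lid: grey at (226,234).
- Cabinet: green at (437,200), with the jar on it at (440,170).

Next I'll measure with the networks.

```bash
cat > h.py <<'E'
from cell import robot, grip, kin, viewer
import cv2,numpy as np
from scipy.spatial.transform import Rotation as Rot
def snap(n,f=None,crop=None,scale=1):
    im=viewer.read_camera(n)
    if f:
        o=im[:,:,::-1]
        if crop: x0,y0,x1,y1=crop; o=o[y0:y1,x0:x1]
        if scale!=1: o=cv2.resize(o,None,fx=scale,fy=scale,interpolation=cv2.INTER_CUBIC)
        cv2.imwrite(f"pics/{f}.png",o)
    return im
def w(c,P):
    i=viewer.camera_info(c); return i["R"].T@(np.asarray(P,float)-i["t"])
def pix(c,X):
    i=viewer.camera_info(c); p=i["camera_matrix"]@(i["R"]@np.asarray(X,float)+i["t"]); return p[:2]/p[2]
def atz(c,uv,z):
    i=viewer.camera_info(c); d=i["R"].T@np.linalg.solve(i["camera_matrix"],[uv[0],uv[1],1.]); o=-i["R"].T@i["t"]
    return o+d*(z-o[2])/d[2]
def tri(uv_t,uv_s):
    A=[];b=[]
    for c,uv in(("top",uv_t),("side",uv_s)):
        i=viewer.camera_info(c);P=i["camera_matrix"]@np.c_[i["R"],i["t"]]
        for k in(0,1):
            r=P[k]-uv[k]*P[2];A.append(r[:3]);b.append(-r[3])
    return np.linalg.lstsq(np.array(A),np.array(b),rcond=None)[0]
def pp(n,c): return [(round(float(d["confidence"]),2),np.round(w(c,d["at"]),1)) for d in viewer.pinpoint(n,c)]
def down(yaw):  # tool x down, jaw axis (tool y) along world angle yaw
    x=np.array([0,0,-1.]);y=np.array([np.cos(yaw),np.sin(yaw),0]);return Rot.from_matrix(np.c_[x,y,np.cross(x,y)]).as_rotvec()
E
python3 - <<'E'
from h import *
for c in("top","side"):
    snap(c)
    for n in("cabinet","drawer_front","box","lid","lid_handle","spark_plug","spanner","bolt_jar","screwdriver"):
        print(c,n,pp(n,c)[:3])
    for n in("lid","box","cabinet"):
        for d in viewer.silhouettes(n,c)[:2]:
            m=d["mask"].astype(np.uint8);r=cv2.minAreaRect(cv2.findNonZero(m)); print(n,round(d["confidence"],2),r,m.sum())
E
```

```text
top cabinet [(0.79, array([ 556.1, -289.5,    6.2])), (0.52, array([ 741.3, -285.7,  101.1]))]
top drawer_front [(0.56, array([ 533. , -287.6,   73.6]))]
top box [(0.92, array([ 249.1, -428.3,   -2.2])), (0.76, array([567.8, -11.7,   3.1])), (0.54, array([480.8, 543.3,   5.1]))]
top lid [(0.65, array([561.5, 322.2,   1.2]))]
top lid_handle [(0.74, array([562.7, 318.6,  39.4])), (0.48, array([564.8, 322.8,   4.4]))]
top spark_plug [(0.55, array([ 3.394e+02,  1.373e+02, -1.000e-01]))]
top spanner [(0.8, array([ 344.8, -152.2,   -0.9]))]
top bolt_jar [(0.55, array([ 741.9, -283.9,  102. ]))]
top screwdriver [(0.71, array([480. , 546.2,   1.9]))]
box 0.7 ((482.8411560058594, 349.8135986328125), (55.56767654418945, 68.71945190429688), 85.10090637207031) 3511
box 0.58 ((338.5, 233.5), (51.0, 65.0), 90.0) 3161
cabinet 0.62 ((436.9311218261719, 201.32225036621094), (69.79747009277344, 95.78337860107422), 4.159642219543457) 6085
cabinet 0.35 ((434.68292236328125, 243.85366821289062), (65.15460968017578, 9.717975616455078), 6.34019136428833) 557
side cabinet [(0.83, array([ 552.5, -287.8,    2
[... 439 characters left out ...]
 array([ 741.5, -285.5,   99.9]))]
side screwdriver [(0.67, array([4.869e+02, 5.436e+02, 4.000e-01])), (0.15, array([ 606.1, -294.8,   44.6]))]
lid 0.72 ((273.00689697265625, 193.2251739501953), (76.1012191772461, 53.33333206176758), 1.432096242904663) 2844
box 0.92 ((381.3087158203125, 463.5706787109375), (102.36318969726562, 80.38587951660156), 43.15238952636719) 5597
box 0.64 ((353.81146240234375, 252.42620849609375), (81.94361114501953, 60.0493049621582), 39.80556869506836) 4211
cabinet 0.64 ((471.4801025390625, 295.0296936035156), (91.34905242919922, 127.22810363769531), 52.352378845214844) 9454
cabinet 0.63 ((432.0000305175781, 321.5), (84.14570617675781, 20.50609588623047), 45.0) 1491
```

```bash
python3 - <<'E'
import cv2
t=cv2.imread("pics/top0.png");s=cv2.imread("pics/side0.png")
cv2.imwrite("pics/t0l.png",cv2.resize(t[180:290,170:390],None,fx=3.6,fy=3.6,interpolation=2))
cv2.imwrite("pics/t0r.png",cv2.resize(t[140:270,380:500],None,fx=4.5,fy=4.5,interpolation=2))
cv2.imwrite("pics/s0l.png",cv2.resize(s[150:300,220:420],None,fx=4,fy=4,interpolation=2))
E
```

```text
(no output)
```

View pics/t0l.png

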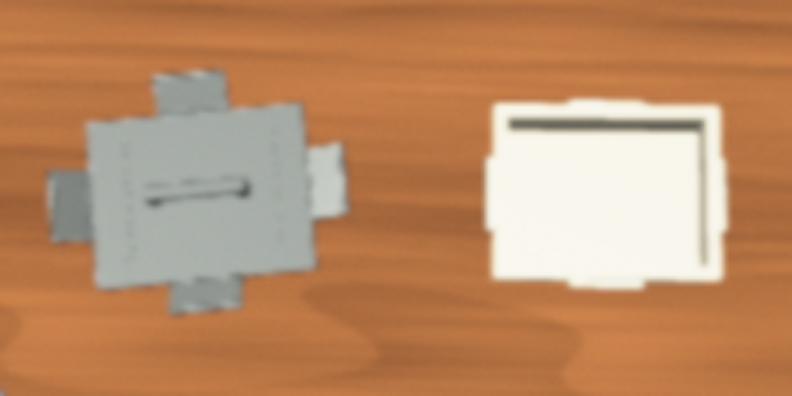

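View pics/t0r.png

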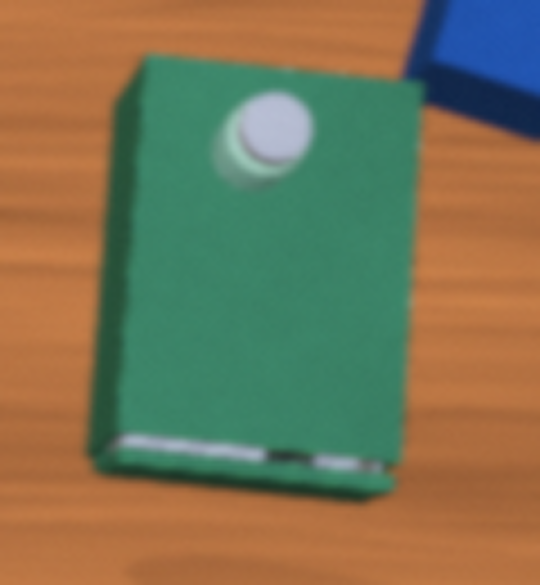

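View pics/s0l.png

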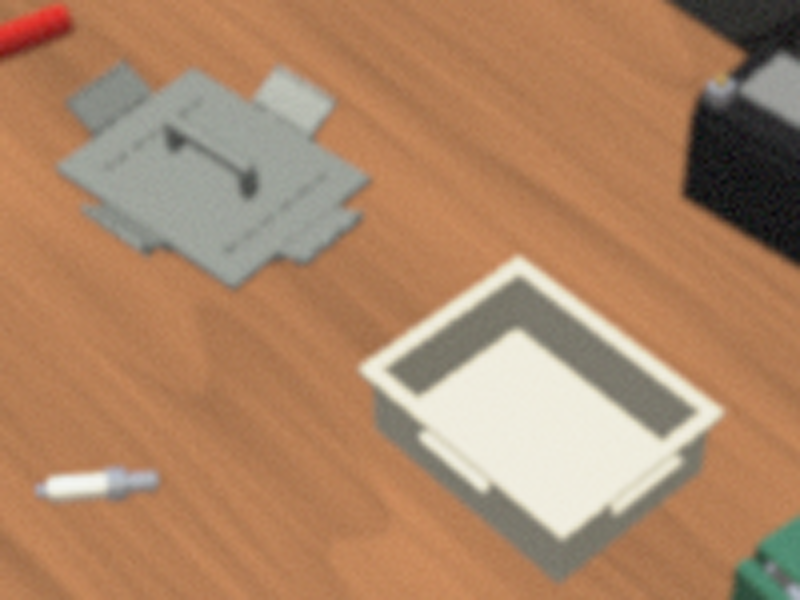

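```bash
cat >> h.py <<'E'
def fitrect(uvs,z,L,cam="top"):
    """rect corners from image at height z vs model corners L (same order, Nx2) -> x,y,yaw,residual"""
    P=np.array([atz(cam,u,z)[:2] for u in uvs]);L=np.asarray(L,float)
    pc=P.mean(0);lc=L.mean(0);H=(L-lc).T@(P-pc)
    a=np.arctan2(H[0,1]-H[1,0],H[0,0]+H[1,1]);R=np.array([[np.cos(a),-np.sin(a)],[np.sin(a),np.cos(a)]])
    t=pc-R@lc;return t,a,np.round(P-(L@R.T+t),1)
E
python3 - <<'E'
from h import *
f=lambda pts,ox,oy,s:[(ox+(x+.5)/s-.5,oy+(y+.5)/s-.5) for x,y in pts]
# order: far-left(+x,+y), far-right(+x,-y), near-right, near-left
R=lambda a,b:[(a,b),(a,-b),(-a,-b),(-a,b)]
print("box top",fitrect(f([(493,103),(722,104),(723,279),(492,281)],170,180,3.6),60,R(71,91)))
print("lid top",fitrect(f([(86,123),(301,103),(316,268),(97,289)],170,180,3.6),10,R(71,91)))
print("cab top",fitrect(f([(147,55),(425,85),(400,463),(112,435)],380,140,4.5),100,[(250,90),(250,-90),(0,-90),(0,90)]))
# side: far-left,far-right,near-right,near-left
print("box side",fitrect(f([(519,255),(723,411),(560,552),(360,370)],220,150,4),60,R(71,91),"side"))
print("lid side",fitrect(f([(195,67),(371,180),(234,289),(57,168)],220,150,4),10,R(71,91),"side"))
E
```

```text
box top (array([567.18233675, -12.10428989]), np.float64(0.028935656731423877), array([[ 1.3,  1.6],
       [ 1.3, -2.7],
       [-0.2, -0.9],
       [-2.3,  2. ]]))
lid top (array([562.1424894 , 324.13619656]), np.float64(0.1298139537679759), array([[-0.4, -0.7],
       [-0.9,  0.9],
       [ 0.4,  0.3],
       [ 0.9, -0.6]]))
cab top (array([ 548.91803357, -286.71291503]), np.float64(-0.08265903784661975), array([[-1.1, -0.6],
       [-0. , -0.7],
       [ 2. , -0.1],
       [-0.8,  1.4]]))
box side (array([567.44015117, -13.3734739 ]), np.float64(0.021910042436589835), array([[ 2.7,  2.7],
       [ 2. ,  2.6],
       [-6. , -4.8],
       [ 1.3, -0.5]]))
lid side (array([563.99903416, 321.28031051]), np.float64(0.12392008746953502), array([[ 0.6,  0.8],
       [-1.7,  0.7],
       [ 0.3,  0.2],
       [ 0.8, -1.7]]))
```

```bash
cat >> h.py <<'E'
def best(p,yaw):
    q0=robot.observe()["joints"];c=[]
    for y in(yaw,yaw+np.pi):
        q=kin.ik(p,down(y))
        if q is not None:c.append((np.abs(np.asarray(q)-q0).max()+0.3*abs(q[6]),y,q))
    c.sort(key=lambda z:z[0]);return (c[0][1],np.asarray(c[0][2])) if c else None
def st():
    s=robot.observe();print("t %.1f tcp %s F %s g %.3f"%(s["t"],np.round(s["tcp_pos"],1),np.round(s["contact_force"],1),s["grip_width"]));return s
CAB=np.array([551.,-287.5]);CA=-0.083
UX=np.array([np.cos(CA),np.sin(CA)]);UY=np.array([-UX[1],UX[0]])
def cab(x,y,z): return np.r_[CAB+x*UX+y*UY,z]
BOX=np.array([567.5,-12.5]);BA=0.026
def box(x,y,z):
    c,s=np.cos(BA),np.sin(BA);return np.r_[BOX+[c*x-s*y,s*x+c*y],z]
E
python3 - <<'E'
from h import *
print(kin.ik([235,605,214],robot.observe()["tcp_rot"]), Rot.from_rotvec(robot.observe()["tcp_rot"]).as_matrix().round(2))
for n,p,y in(("pre",cab(-80,0,200),CA+np.pi/2),("pre2",cab(-80,0,55),CA+np.pi/2),("ret",cab(-190,0,55),CA+np.pi/2),("far",box(90,0,38),BA+np.pi/2),("near",box(-90,0,38),BA+np.pi/2),("left",box(0,110,38),BA),("right",box(0,-110,38),BA),("lid",[563,322,100],.127)):
    b=best(p,y);print(n,b and (round(b[0],2),b[1].round(2)))
E
```

```text
[-1.24328622  0.46645446 -0.01180322  1.605766    0.00609326  1.06944651
 -0.05681718] [[ 0.    0.36  0.93]
 [-0.    0.93 -0.36]
 [-1.   -0.    0.  ]]
pre (4.63, array([-0.17,  0.39,  0.82,  1.91, -0.33,  0.99, -0.86]))
pre2 (4.63, array([-0.26,  0.76,  1.01,  2.01, -0.86,  0.88, -0.42]))
ret (4.63, array([-0.08,  0.5 ,  0.8 ,  2.23, -0.61,  0.64, -0.49]))
far (4.74, array([-0.51,  0.79,  0.7 ,  1.73, -0.64,  0.87, -1.07]))
near (4.74, array([-0.58,  0.54,  0.67,  2.17, -0.58,  0.61, -1.04]))
left (0.03, array([-0.57,  0.61,  0.45,  1.93, -0.4 ,  0.69,  0.14]))
right (0.03, array([-0.23,  0.64,  0.51,  1.91, -0.46,  0.71,  0.58]))
lid (0.13, array([-0.78,  0.6 ,  0.29,  1.71, -0.21,  0.86, -0.27]))
```

```bash
python3 - <<'E'
from h import *
grip(0.0,20)
y,q=best(cab(-90,0,220),CA+np.pi/2)
robot.movep(cab(-90,0,220),down(y));st()
robot.servo_line(cab(-80,0,55),feed=200);s=st()
F0=np.array(s["contact_force"])
x=-45;robot.servo_line(cab(x,0,55),feed=80)
hit=None
while x<5:
    x+=1.5;robot.servo_line(cab(x,0,55),feed=40);s=robot.observe()
    f=-(np.array(s["contact_force"])-F0)[:2]@UX
    tx=(s["tcp_pos"][:2]-CAB)@UX
    print(x,round(tx,1),round(f,1))
    if hit is None and f>2: hit=tx
    if hit is not None and (tx-hit>5.5 or f>14): break
robot.servo_line(cab(-175,0,55),feed=450)
robot.hold(0.4);st()
snap("top","t1");snap("side","s1")
E
```

```text
t 6.0 tcp [ 461.9 -279.3  219.9] F [-0.5 -0.2  0.5] g 0.000
t 6.9 tcp [ 471.9 -281.4   55.9] F [-0.   0.  -0.2] g 0.005
-43.5 -43.8 0.9
-42.0 -41.9 -0.9
-40.5 -40.4 0.4
-39.0 -38.9 -0.2
-37.5 -37.4 1.5
-36.0 -35.9 -0.1
-34.5 -34.4 0.2
-33.0 -32.9 -0.0
-31.5 -31.4 0.1
-30.0 -29.9 0.8
-28.5 -29.2 2.1
-27.0 -28.5 5.7
-25.5 -27.0 5.3
-24.0 -25.8 6.5
-22.5 -24.8 7.7
-21.0 -23.4 8.6
t 12.4 tcp [ 377.2 -273.    54.8] F [ 0.2 -0.  -0.1] g 0.007
```

```bash
python3 - <<'E'
import cv2
t=cv2.imread("pics/t1.png");s=cv2.imread("pics/s1.png")
a=cv2.resize(t[140:330,380:500],None,fx=3,fy=3,interpolation=2);b=cv2.resize(s[230:430,330:550],None,fx=2.0,fy=2.0,interpolation=2)
import numpy as np
o=np.zeros((570,800,3),np.uint8);o[:a.shape[0],:360]=a;o[:b.shape[0],360:]=b
cv2.imwrite("pics/c1.png",o)
E
```

```text
(no output)
```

View pics/c1.png

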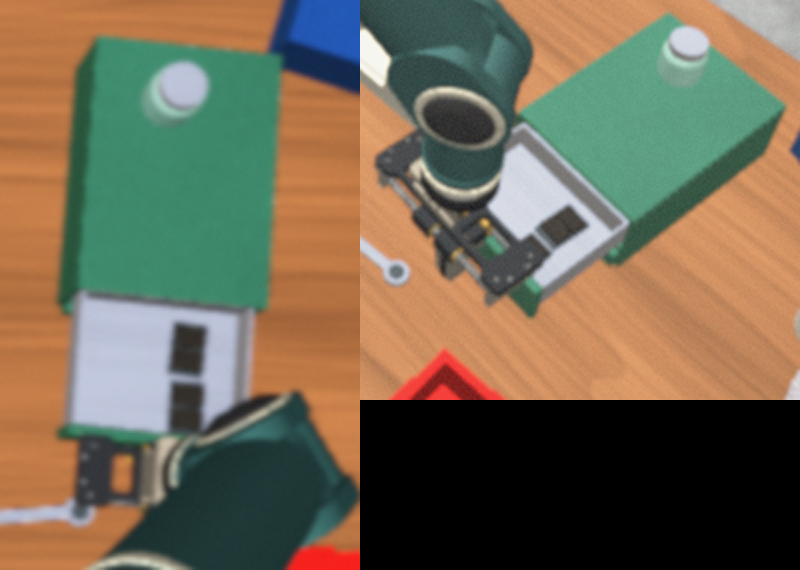

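The drawer is open (top view, about (433,260)), with two dark parts on its right side. I'll move the arm aside to look properly.

```bash
python3 - <<'E'
from h import *
p=robot.observe()["tcp_pos"]
robot.servo_line([p[0],p[1],200],feed=300)
y,q=best([430,200,250],0)
robot.movep([430,200,250],down(y))
grip(0.55)
st()
for c in("top","side"):
    im=snap(c,c+"2")
    for n in("pad_a","coil_a","drawer_in","drawer_front","lid"):
        print(c,n,pp(n,c)[:4])
    for n in("pad_a","coil_a"):
        for d in viewer.silhouettes(n,c)[:3]:
            m=d["mask"].astype(np.uint8);r=cv2.minAreaRect(cv2.findNonZero(m)); print(n,round(d["confidence"],2),np.round(r[0],1),np.round(r[1],1),round(r[2],1),m.sum())
    a=cv2.resize(im[150:310,380:500] if c=="top" else im[220:380,380:550],None,fx=5 if c=="top" else 4.5,fy=None or (5 if c=="top" else 4.5),interpolation=2)
    cv2.imwrite(f"pics/c2{c}.png",cv2.resize(a,None,fx=.74,fy=.74)[:,:,::-1])
E
```

```text
t 15.7 tcp [430. 200. 250.] F [-0.1  1.2  0.3] g 0.548
top pad_a [(0.73, array([ 510.9, -316.4,   46.6])), (0.58, array([ 452.7, -314. ,   45.8])), (0.37, array([ 345.1, -152.9,    0.6]))]
top coil_a []
top drawer_in []
top drawer_front [(0.87, array([ 410.7, -275.2,   69.9]))]
top lid [(0.69, array([563.7, 321.7,   6.8]))]
pad_a 0.62 [442.  275.5] [11.4 17.8] 5.7 206
pad_a 0.58 [442.5 255.7] [11.7 18.9] 7.1 210
coil_a 0.34 [383.3 311.6] [ 9.2 55.6] 85.1 312
side pad_a [(0.91, array([ 513.4, -314.9,   43.9])), (0.65, array([ 451.2, -312.9,   46.5]))]
side coil_a []
side drawer_in [(0.95, array([ 490.2, -282.6,   45.6])), (0.52, array([564.6, 321.3,  35.4]))]
side drawer_front [(0.58, array([ 411.5, -278.7,   67.5]))]
side lid [(0.94, array([567.1, 326.3,   1.8])), (0.32, array([ 554.2, -288.1,    1.9])), (0.31, array([342. , 139.3,  -1.9])), (0.26, array([ 414.3, -278. ,   69. ]))]
pad_a 0.64 [429.7 342.6] [15.4 21.6] 53.1 309
pad_a 0.57 [414.3 355.3] [16.3 14.1] 45.0 214
pad_a 0.57 [491.5 257. ] [28. 23.] 90.0 572
```

```bash
python3 -c "
import cv2
a=cv2.imread('pics/c2top.png');b=cv2.imread('pics/c2side.png');print(a.shape,b.shape)"
```

```text
(592, 444, 3) (533, 566, 3)
```

View pics/c2top.png

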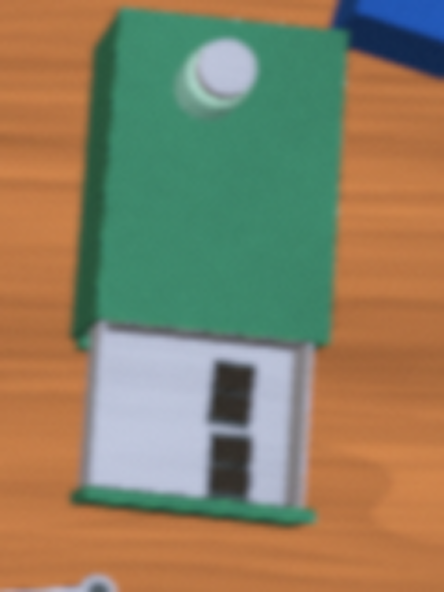

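View pics/c2side.png

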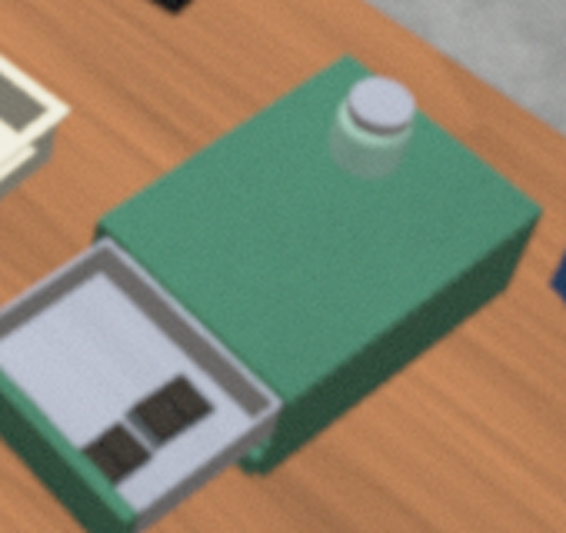

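View pics/top2.png

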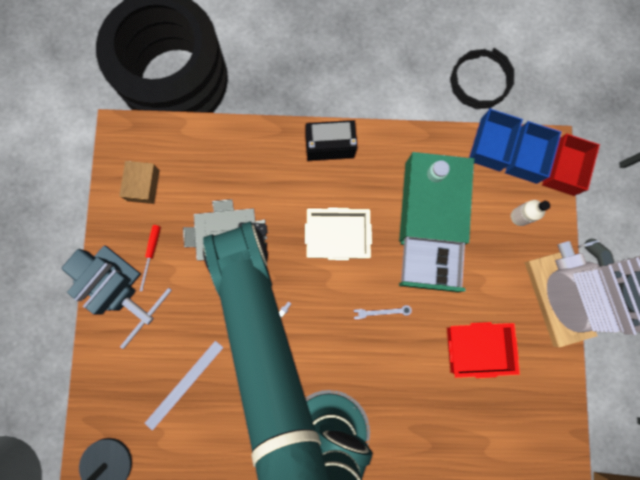

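Only two parts show, and both are brake pads (52 x 32 with two dark blocks): the far one at top pixel (442,256) and the near one at (442,275). I see no coils. Picking the far pad first.

```bash
cat >> h.py <<'E'
def lower(p,z,step=1.0,lim=6,feed=40):
    F0=robot.observe()["contact_force"][2]
    zc=p[2]
    while zc>z:
        zc=max(z,zc-step);robot.servo_line([p[0],p[1],zc],feed=feed)
        f=robot.observe()["contact_force"][2]-F0
        if f>lim: print("contact at",round(zc,1),round(f,1));break
    return zc
def pick(p,yaw,z,opening,N=30):
    y,_=best([p[0],p[1],150],yaw)
    robot.movep([p[0],p[1],170],down(y));grip(opening)
    robot.servo_line([p[0],p[1],z+12],feed=150);zz=lower([p[0],p[1],z+12],z,2)
    grip(0.0,N);s=st()
    robot.servo_line([p[0],p[1],170],feed=180);s2=st();return s2["grip_width"]
E
python3 - <<'E'
from h import *
print(atz("top",(442.5,255.7),57),atz("side",(429.7,342.6),57))
w_=pick(np.array([512.,-314.5]),CA+np.pi/2,47.5,0.48)
snap("side","s3");snap("top","t3")
E
python3 - <<'E'
import cv2
cv2.imwrite('pics/c3.png',cv2.resize(cv2.imread('pics/s3.png')[200:400,330:560],None,fx=3,fy=3))
E
```

```text
[ 509.68012498 -315.6925446    57.        ] [ 506.35329345 -317.63133005   57.        ]
t 21.5 tcp [ 512.1 -314.6   47.6] F [ 0.2 -0.4 -0.9] g 0.347
t 22.3 tcp [ 511.6 -313.8  169.1] F [ 0.3 -0.4  0. ] g 0.347
```

View pics/c3.png

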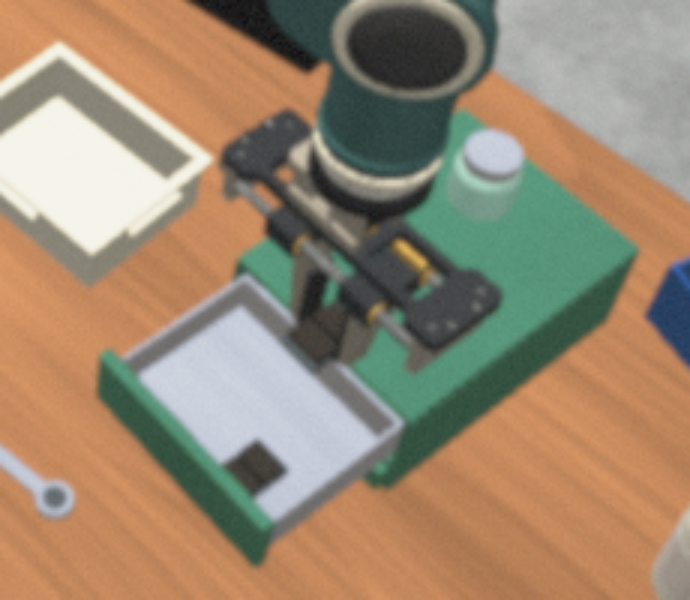

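The pad is held in the fingers at crop (320,335). I'll carry it to the box.

```bash
cat >> h.py <<'E'
def place(bx,by,ztcp,opening):
    p=box(bx,by,150);y,_=best(p,BA+np.pi/2)
    robot.movep(p,down(y));g=st()["grip_width"]
    if g<0.3: print("LOST");return False
    robot.servo_line(box(bx,by,ztcp+15),feed=180)
    z=lower(box(bx,by,ztcp+15),ztcp,1.5)
    st();grip(opening);robot.hold(.2)
    robot.servo_line(box(bx,by,160),feed=200);st();return True
E
python3 - <<'E'
from h import *
if place(0,-34,8,0.46):
    w_=pick(np.array([452.,-312.5]),CA+np.pi/2,47.5,0.48)
    if w_>.3: place(0,34,8,0.46)
y,_=best([430,250,250],0)
robot.movep([430,250,250],down(y));st()
for c in("top","side"):
    snap(c,c+"4"); print(pp("pad_a",c),pp("lid",c)[:1])
E
python3 - <<'E'
import cv2,numpy as np
t=cv2.imread("pics/top4.png");s=cv2.imread("pics/side4.png")
a=cv2.resize(t[180:310,290:490],None,fx=2,fy=2,interpolation=2);b=cv2.resize(s[200:380,290:490],None,fx=2,fy=2,interpolation=2)
o=np.zeros((360,800,3),np.uint8);o[:260,:400]=a;o[:,400:]=b
cv2.imwrite("pics/c4.png",o)
E
```

```text
t 23.5 tcp [568.3 -48.4 150.2] F [ 0.1 -0.3 -1.5] g 0.345
t 26.8 tcp [568.3 -46.5   7.9] F [-0.4  0.5 -0.8] g 0.342
t 28.3 tcp [567.6 -46.1 159. ] F [0.7 0.  0.2] g 0.460
t 32.4 tcp [ 452.  -312.6   47.5] F [-0.7  0.6  0. ] g 0.340
t 33.2 tcp [ 451.6 -311.7  169.1] F [-0.8  0.5 -0.3] g 0.347
t 34.5 tcp [566.4  19.5 150.2] F [-0.  -0.5 -0.8] g 0.339
t 37.9 tcp [566.5  21.5   7.9] F [-0.9  0.2 -1.7] g 0.346
t 39.4 tcp [565.8  21.8 159. ] F [ 0.   0.8 -0.1] g 0.461
t 40.5 tcp [430.4 248.9 249.5] F [ 0.4  0.2 -0.7] g 0.456
[(0.62, array([570.4,  21.3,   4.5])), (0.45, array([564.3, -48.1,   6.2])), (0.32, array([480.6, 546. ,   5.9]))] [(0.94, array([563.6, 326.7,   5.7]))]
[(0.69, array([568.2,  21.5,   7.1])), (0.63, array([570.1, -46.3,   5. ])), (0.23, array([568.7, -11.9,   2.7]))] [(0.95, array([566.8, 324.6,   3.2]))]
```

View pics/c4.png

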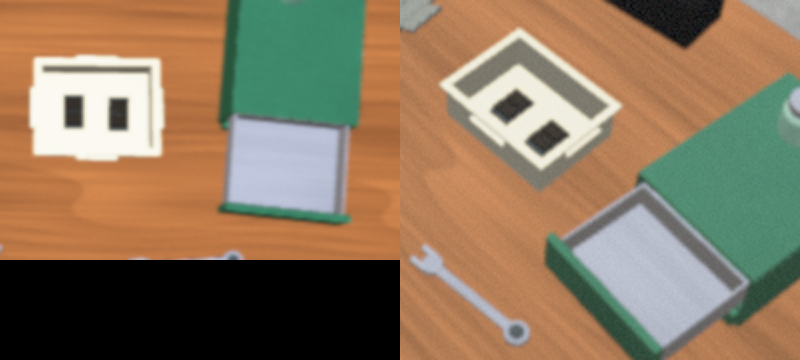

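Both pads are flat in the box (crop (73,110) and (118,113)) and the drawer is empty. Pushing the drawer home.

```bash
python3 - <<'E'
from h import *
grip(0.0,20)
y,_=best(cab(-178,0,200),CA+np.pi/2)
robot.movep(cab(-178,0,200),down(y))
robot.servo_line(cab(-178,0,55),feed=200)
F0=np.array(robot.observe()["contact_force"])
robot.servo_line(cab(-40,0,55),feed=90);st()
x=-40
while x<-5:
    x+=2;robot.servo_line(cab(x,0,55),feed=40);s=robot.observe()
    f=-(np.array(s["contact_force"])-F0)[:2]@UX
    tx=(s["tcp_pos"][:2]-CAB)@UX
    print(x,round(tx,1),round(f,1))
    if f>24: break
robot.hold(.3)
robot.servo_line(cab(-60,0,55),feed=200)
robot.servo_line(cab(-80,0,200),feed=300)
y,_=best([430,0,250],0)
robot.movep([430,0,250],down(y));st()
for c in("top","side"):
    snap(c,c+"5"); print(pp("drawer_front",c),pp("lid",c)[:1])
E
python3 - <<'E'
import cv2,numpy as np
t=cv2.imread("pics/top5.png");s=cv2.imread("pics/side5.png")
a=cv2.resize(t[130:310,170:490],None,fx=1.25,fy=1.25,interpolation=2);b=cv2.resize(s[200:380,350:550],None,fx=2,fy=2,interpolation=2)
o=np.zeros((360,800,3),np.uint8);o[:225,:400]=a;o[:,400:]=b
cv2.imwrite("pics/c5.png",o)
E
```

```text
t 45.9 tcp [ 510.4 -283.4   54.6] F [-5.9  2.4  4.3] g 0.006
-38 -38.8 5.8
-36 -36.9 5.8
-34 -34.9 4.9
-32 -33.0 5.1
-30 -31.0 5.4
-28 -29.0 4.5
-26 -27.0 6.3
-24 -25.3 6.5
-22 -23.6 7.2
-20 -22.0 8.1
-18 -22.0 13.1
-16 -22.0 19.4
-14 -22.0 24.0
t 51.6 tcp [430.2  -0.8 249.8] F [-0.4 -0.  -0.2] g 0.005
[(0.75, array([ 530.4, -285.9,   70.6]))] [(0.95, array([561.1, 324.1,   4.3]))]
[(0.64, array([ 528.7, -287.5,   66.1])), (0.41, array([ 4.888e+02,  5.436e+02, -3.000e-01]))] [(0.65, array([567.7, 320.5,   2.4]))]
```

View pics/c5.png

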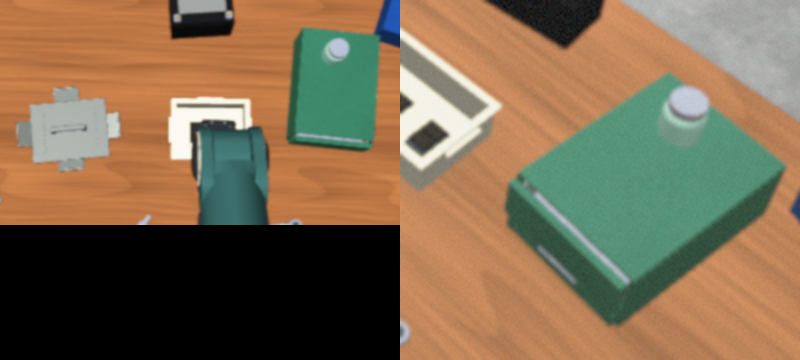

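Drawer home: the tool hit the stop at -22.0 with force rising, which is 7 mm past the shut position. In the picture the front is flush again. Now I'll refine the box and lid poses by edge fitting.

```bash
cat >> h.py <<'E'
from scipy.optimize import least_squares
from scipy.ndimage import map_coordinates
def edgefit(ims,x0,z,hx,hy,mid=38,span=7,cams=("top","side"),it=4,verbose=1):
    """fit x,y,yaw of rectangle +-hx,+-hy at height z to image edges; ims {cam:rgb}"""
    loc=[]
    for sx in(1,-1):
        for yy in np.r_[np.linspace(mid,hy-6,8),-np.linspace(mid,hy-6,8)]: loc.append((sx*hx,yy,sx,0))
    for sy in(1,-1):
        for xx in np.r_[np.linspace(mid,hx-6,8),-np.linspace(mid,hx-6,8)]: loc.append((xx,sy*hy,0,sy))
    loc=np.array(loc);p=np.array(x0,float);D=np.arange(-span,span+.01,.25)
    for k in range(it):
        M=[];N=[];Cm=[]
        c,s=np.cos(p[2]),np.sin(p[2]);R=np.array([[c,-s],[s,c]])
        P=loc[:,:2]@R.T+p[:2];Nn=loc[:,2:]@R.T
        obs=[]
        for cam in cams:
            im=cv2.GaussianBlur(ims[cam].astype(np.float32),(0,0),.7)
            for j in range(len(loc)):
                uv=np.array([pix(cam,np.r_[P[j]+d*Nn[j],z]) for d in D])
                v=np.stack([map_coordinates(im[:,:,ch],[uv[:,1],uv[:,0]],order=1,mode="nearest") for ch in range(3)],1)
                g=np.linalg.norm(np.gradient(v,axis=0),axis=1);i=g.argmax()
                if g[i]>2 and 1<i<len(D)-2:
                    a=slice(max(0,i-4),i+5);obs.append((j,(D[a]*g[a]).sum()/g[a].sum(),cam))
        J=np.array([o[0] for o in obs]);d=np.array([o[1] for o in obs])
        # measured normal offsets -> small correction
        A=np.c_[Nn[J],(-(P[J,1]-p[1]))*Nn[J,0]+(P[J,0]-p[0])*Nn[J,1]]
        r=least_squares(lambda q:A@q-d,np.zeros(3),loss="soft_l1",f_scale=.7);p=p+r.x
    if verbose:
        res=d-A@r.x
        for cam in cams:
            m=np.array([o[2]==cam for o in obs])
            print(cam,m.sum(),[round(float(np.median(res[m&(loc[J,2]==a)&(loc[J,3]==b)])),1) if (m&(loc[J,2]==a)&(loc[J,3]==b)).any() else None for a,b in((1,0),(-1,0),(0,1),(0,-1))])
    return p
E
python3 - <<'E'
from h import *
ims={c:cv2.imread(f"pics/{c}0.png")[:,:,::-1] for c in("top","side")}
for cams in(("top",),("side",),("top","side")):
    print("box",cams,edgefit(ims,[567.5,-12.5,.026],60,71,91,cams=cams).round(3))
ims={c:cv2.imread(f"pics/{c}5.png")[:,:,::-1] for c in("top","side")}
for cams in(("top",),("side",),("top","side")):
    print("lid",cams,edgefit(ims,[563,322.5,.127],10,71,91,cams=cams).round(3))
E
```

```text
Traceback (most recent call last):
  File "h.py", line 89, in edgefit
    uv=np.array([pix(cam,np.r_[P[j]+d*Nn[j],z]) for d in D])
                 ~~~^^^^^^^^^^^^^^^^^^^^^^^^^^^
  File "h.py", line 15, in pix
    i=viewer.camera_info(c); p=i["camera_matrix"]@(i["R"]@np.asarray(X,float)+i["t"]); return p[:2]/p[2]
ValueError: time passes only in moves, steps and waits
```

```bash
sed -i 's/viewer\.camera_info(c)/CI(c)/' h.py; sed -i '3a _ci={}\ndef CI(c):\n    if c not in _ci: _ci[c]=viewer.camera_info(c)\n    return _ci[c]' h.py
cat > ef.py <<'E'
from h import *
ims={c:cv2.imread(f"pics/{c}0.png")[:,:,::-1] for c in("top","side")}
for cams in(("top",),("side",),("top","side")):
    print("box",cams,edgefit(ims,[567.5,-12.5,.026],60,71,91,cams=cams).round(3))
ims={c:cv2.imread(f"pics/{c}5.png")[:,:,::-1] for c in("top","side")}
for cams in(("top",),("side",),("top","side")):
    print("lid",cams,edgefit(ims,[563,322.5,.127],10,71,91,cams=cams).round(3))
E
python3 ef.py
```

```text
top 64 [1.1, 1.2, 1.1, 0.7]
box ('top',) [ 5.66269e+02 -1.15710e+01  3.70000e-02]
side 64 [1.3, 1.0, 1.5, 1.0]
box ('side',) [ 5.69102e+02 -1.16440e+01  2.20000e-02]
top 64 [-0.4, 2.7, 2.0, 0.8]
side 64 [3.0, -0.3, 0.7, 1.4]
box ('top', 'side') [ 5.67451e+02 -1.14290e+01  2.90000e-02]
top 64 [-0.5, -0.5, 0.8, 0.4]
lid ('top',) [5.62229e+02 3.24630e+02 1.32000e-01]
side 25 [None, -0.0, 0.1, 0.3]
lid ('side',) [5.64656e+02 3.23775e+02 1.36000e-01]
top 64 [-0.8, -0.0, 0.6, 0.2]
side 26 [0.6, -1.6, -1.5, 0.5]
lid ('top', 'side') [5.62757e+02 3.24594e+02 1.33000e-01]
```

```bash
cat >> h.py <<'E'
BOX=np.array([567.4,-11.4]);BA=0.029
E
python3 - <<'E'
from h import *
L=np.array([563.3,323.8]);la=.132
y,_=best([L[0],L[1],120],la)
grip(0.45)
robot.movep([L[0],L[1],120],down(y))
ims={"top":snap("top","top6"),"side":snap("side","side6")}
robot.servo_line([L[0],L[1],30],feed=150)
zz=lower([L[0],L[1],30],16,2);st()
grip(0.0,45);st()
robot.servo_line([L[0],L[1],26],feed=60);s=st()
robot.servo_line([L[0],L[1],130],feed=120);s=st()
snap("side","s7");snap("top","t7")
print(y)
E
python3 - <<'E'
import cv2,numpy as np
t=cv2.imread("pics/t7.png");s=cv2.imread("pics/s7.png")
a=cv2.resize(t[150:310,150:350],None,fx=2,fy=2,interpolation=2);b=cv2.resize(s[80:260,170:370],None,fx=2,fy=2,interpolation=2)
o=np.zeros((360,800,3),np.uint8);o[:320,:400]=a;o[:,400:]=b
cv2.imwrite("pics/c7.png",o)
E
```

```text
t 56.7 tcp [563.2 323.7  15.8] F [-0.   0.7 -0.5] g 0.452
t 57.2 tcp [563.  323.8  16. ] F [-1.1 -1.4  1.2] g 0.124
t 57.5 tcp [563.5 323.9  26.3] F [-0.4 -0.  -3.5] g 0.121
t 58.5 tcp [562.6 323.7 129.1] F [-0.2  0.7 -3.6] g 0.125
0.132
```

View pics/c7.png

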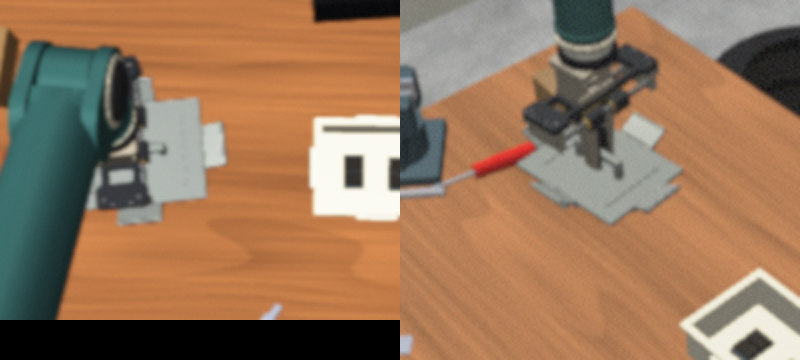

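The lid is in hand (grip width 0.125 on the 12 mm bar, 3.6 N weight). I'll carry it over the box and measure it against the rim.

```bash
python3 - <<'E'
from h import *
p=box(0,0,160);y,_=best(p,BA);print(y)
robot.movep(p,down(y));st()
robot.servo_line(box(0,0,92),feed=120);st()
ims={"top":snap("top","top8"),"side":snap("side","side8")}
st()
E
cat > ef2.py <<'E'
import sys
from h import *
k,zt=sys.argv[1],float(sys.argv[2])
ims={c:cv2.imread(f"pics/{c}{k}.png")[:,:,::-1] for c in("top","side")}
for cams in(("top",),("side",)):
    print("lid",cams,edgefit(ims,[567.4,-11.4,.03],zt,71,91,cams=cams,span=6).round(3))
a=cv2.resize(ims["top"][160:310,250:430],None,fx=2.2,fy=2.2,interpolation=2);b=cv2.resize(ims["side"][160:320,270:450],None,fx=2.2,fy=2.2,interpolation=2)
o=np.zeros((360,800,3),np.uint8);o[:330,:396]=a;o[:352,400:796]=b
cv2.imwrite(f"pics/c{k}.png",o[:,:,::-1])
E
python3 ef2.py 8 86
```

```text
0.029
t 59.9 tcp [567.9  -9.4 159.7] F [-0.4  1.4 -4. ] g 0.123
t 60.6 tcp [567.8 -11.6  92.3] F [-0.3 -0.3 -3.5] g 0.124
t 60.7 tcp [568.1 -11.5  92.8] F [ 0.3  1.3 -2.9] g 0.125
top 36 [2.9, 1.2, 1.4, 0.1]
lid ('top',) [ 5.61831e+02 -9.82500e+00  6.00000e-03]
side 47 [1.7, 1.3, 1.5, 0.4]
lid ('side',) [ 5.68186e+02 -1.26590e+01  3.30000e-02]
```

View pics/c8.png

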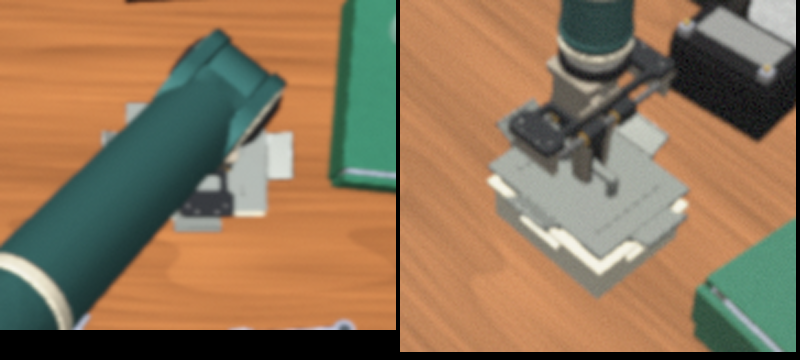

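```bash
python3 - <<'E'
from h import *
print("lid near-right",atz("top",(266.5/2.2+250-.3,214/2.2+160-.3),86), "far-right",atz("top",(267/2.2+250-.3,137/2.2+160),86))
c=lambda B,a,x,y:np.round(B+[np.cos(a)*x-np.sin(a)*y,np.sin(a)*x+np.cos(a)*y],1)
print("box corner (top fit) nr",c(np.array([566.3,-11.6]),.033,-71,-91),"fr",c(np.array([566.3,-11.6]),.033,71,-91))
print(np.array(edgefit({c:cv2.imread(f"pics/{c}8.png")[:,:,::-1] for c in("top","side")},[568,-12,.03],87,71,91,cams=("side",),span=5)).round(2))
E
```

```text
lid near-right [ 495.67795247 -103.2632785    86.        ] far-right [ 595.62578328 -102.89246279   86.        ]
box corner (top fit) nr [ 498.3 -104.9] fr [ 640.3 -100.2]
side 47 [1.3, 1.5, 1.5, 0.5]
[ 5.6794e+02 -1.3090e+01  3.0000e-02]
```

```bash
python3 - <<'E'
from h import *
p=box(1,0,0)
robot.servo_line([p[0],p[1],80],feed=60);s=st();F0=np.array(s["contact_force"])
z=80
while z>70:
    z-=0.7;robot.servo_line([p[0],p[1],z],feed=30);s=robot.observe();f=np.array(s["contact_force"])-F0
    print(round(z,1),np.round(s["tcp_pos"],1),np.round(f,1),np.round(s["wrist_torque"],2))
    if f[2]>7:break
st()
snap("side","side9");snap("top","top9")
E
python3 ef2.py 9 66
```

```text
t 61.1 tcp [568.1 -11.3  79.6] F [ 0.2 -0.5 -4.3] g 0.127
79.3 [568.5 -11.4  79.4] [-0.7  0.9  0.7] [-0.07  0.09  0.03]
78.6 [568.4 -11.4  78.6] [-0.7  1.7  0.2] [-0.04  0.09  0.02]
77.9 [568.4 -11.3  77.9] [0.2 0.6 0.8] [-0.1   0.08  0.01]
77.2 [568.4 -11.4  77.1] [-0.9  0.5  0.1] [-0.11  0.08  0.03]
76.5 [568.3 -11.4  76.4] [ 0.5  1.4 -0.4] [-0.06  0.08 -0.02]
75.8 [568.3 -11.4  75.8] [-0.2  1.7 -0.2] [-0.07  0.07 -0.01]
75.1 [568.3 -11.4  75. ] [-0.2  0.4  0.8] [-0.06  0.03 -0.01]
74.4 [568.4 -11.4  74.4] [0.  0.2 0.4] [-0.05  0.05 -0.03]
73.7 [568.4 -11.4  73.7] [ 0.2 -0.2  1.5] [-0.08  0.04  0.06]
73.0 [568.4 -11.4  72.9] [-0.   0.2  1.2] [-0.1   0.04  0.02]
72.3 [568.4 -11.4  72.2] [-0.4  1.   0.7] [-0.04  0.07  0.03]
71.6 [568.5 -11.4  72. ] [-1.8  1.3  6.7] [0.02 0.44 0.05]
70.9 [568.5 -11.4  71.9] [-4.3  1.4 13.8] [ 0.24  0.99 -0.  ]
t 64.3 tcp [568.5 -11.4  71.9] F [-4.1  0.9  9.5] g 0.123
top 34 [3.0, 0.2, 1.6, 0.2]
lid ('top',) [ 5.63077e+02 -9.79500e+00  7.00000e-03]
side 29 [0.4, 0.0, 1.2, 3.7]
lid ('side',) [ 5.6335e+02 -1.3360e+01  1.7000e-02]
```

View pics/c9.png

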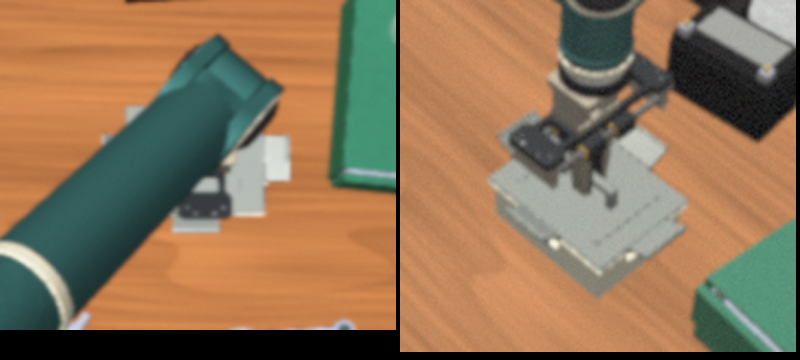

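The lid seated at TCP z = 72.0, which is the expected height, with no earlier contact. Releasing and inspecting.

```bash
python3 - <<'E'
from h import *
p=robot.observe()["tcp_pos"]
robot.servo_line([p[0],p[1],72],feed=30)
grip(0.35);robot.hold(.2)
robot.servo_line([p[0],p[1],170],feed=200)
robot.movep([430,250,250],down(best([430,250,250],0)[0]))
grip(0.0,20);st()
snap("side","side10");snap("top","top10")
for c in("top","side"):print(pp("lid",c)[:2])
E
python3 ef2.py 10 66
```

```text
t 67.8 tcp [430.1 250.  250. ] F [ 0.  -0.5  0. ] g 0.004
[(0.97, array([569.8, -11.5,  61.5]))]
[(0.78, array([575.8, -12.5,  58.5])), (0.45, array([ 531.8, -289.1,   68.9]))]
top 64 [1.7, 2.5, -0.3, -0.4]
lid ('top',) [ 5.65461e+02 -1.01770e+01  1.40000e-02]
side 36 [0.1, 4.0, 0.5, 5.0]
lid ('side',) [ 5.70148e+02 -1.19870e+01  2.70000e-02]
```

View pics/c10.png

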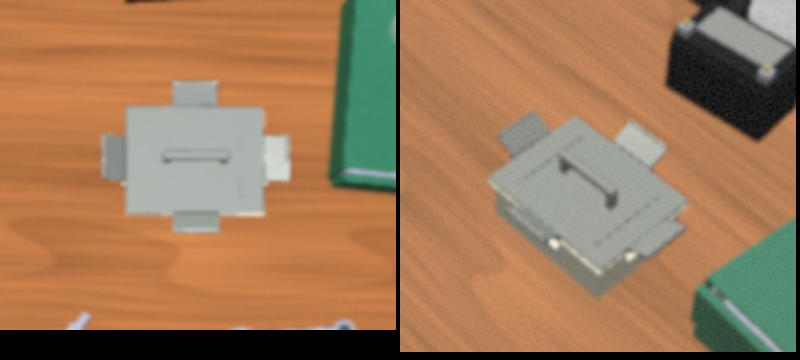

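The lid sits square on the rim in both views, with all four clips sticking out. I'll press the near clip first and check it.

```bash
cat >> h.py <<'E'
LID=np.array([568.2,-11.4]);LA=0.026
def clip(side,hin=17,zlow=33,fmax=18):
    d,h={"far":((1,0),73),"near":((-1,0),73),"left":((0,1),93),"right":((0,-1),93)}[side]
    c,s=np.cos(LA),np.sin(LA);n=np.array([c*d[0]-s*d[1],s*d[0]+c*d[1]])
    P=lambda r,z:np.r_[LID+n*r,z]
    yaw=np.arctan2(n[1],n[0])+np.pi/2
    r0=h+hin+10
    y,_=best(P(r0,110),yaw)
    robot.movep(P(r0,150),down(y))
    robot.servo_line(P(r0,98),feed=200)
    F0=np.array(robot.observe()["contact_force"]);z=98;log=[]
    while z>zlow:
        z=max(zlow,z-3);robot.servo_line(P(r0,z),feed=60);f=np.array(robot.observe()["contact_force"])-F0
        log.append((z,round(f[2],1),round(float(f[:2]@n),1)))
        if f[2]>20: print("down stop");break
    print(log);log=[];r=r0
    while r>h+8+10-8:
        r-=1;robot.servo_line(P(r,z),feed=40);s_=robot.observe();f=np.array(s_["contact_force"])-F0
        log.append((round(float((s_["tcp_pos"][:2]-LID)@n)-10-h,1),round(f[2],1),round(float(f[:2]@n),1)))
        if f[:2]@n>fmax: break
    print(log)
    robot.servo_line(P(r0+6,z),feed=100);robot.servo_line(P(r0+6,150),feed=250);st()
E
python3 - <<'E'
from h import *
clip("near")
robot.movep([430,250,250],down(best([430,250,250],0)[0]))
snap("side","side11");snap("top","top11")
E
python3 ef2.py 11 66
```

```text
[(95, np.float64(0.2), 0.8), (92, np.float64(-0.1), 0.9), (89, np.float64(0.5), 0.8), (86, np.float64(-0.2), 1.4), (83, np.float64(0.1), 1.0), (80, np.float64(-0.3), 1.1), (77, np.float64(-0.7), 1.2), (74, np.float64(0.7), 0.0), (71, np.float64(-0.1), 0.8), (68, np.float64(0.2), -0.0), (65, np.float64(-0.3), 0.9), (62, np.float64(0.6), 0.6), (59, np.float64(0.6), 1.7), (56, np.float64(3.7), 2.4), (53, np.float64(9.1), 5.7), (50, np.float64(18.6), 7.6), (47, np.float64(18.5), 7.5), (44, np.float64(12.3), 7.2), (41, np.float64(4.3), 5.0), (38, np.float64(0.6), 2.1), (35, np.float64(0.2), 0.0), (33, np.float64(0.1), 0.1)]
[(15.9, np.float64(-0.7), 1.3), (14.9, np.float64(0.0), 0.5), (13.9, np.float64(1.1), 0.4), (12.9, np.float64(-0.6), 0.0), (12.2, np.float64(-0.9), 0.4), (11.3, np.float64(-1.5), 0.8), (10.1, np.float64(-0.5), 2.1), (8.9, np.float64(-0.8), 0.4), (7.8, np.float64(-0.7), 1.5), (7.1, np.float64(-0.6), 2.8), (7.1, np.float64(3.8), 6.1), (7.0, np.float64(6.4), 8.1), (7.0, np.float64(7.8), 11.1), (6.9, np.float64(10.6), 13.1), (6.9, np.float64(12.8), 16.3), (6.9, np.float64(14.6), 17.2), (6.9, np.float64(16.8), 21.1)]
t 80.3 tcp [462.4 -13.5 149.5] F [ 0.1  0.1 -0.1] g 0.005
top 63 [2.7, 3.4, -0.1, 0.3]
lid ('top',) [ 5.66469e+02 -1.04070e+01  1.40000e-02]
side 35 [5.4, 0.1, 0.8, 4.0]
lid ('side',) [ 5.63561e+02 -1.26100e+01  2.60000e-02]
```

View pics/c11.png

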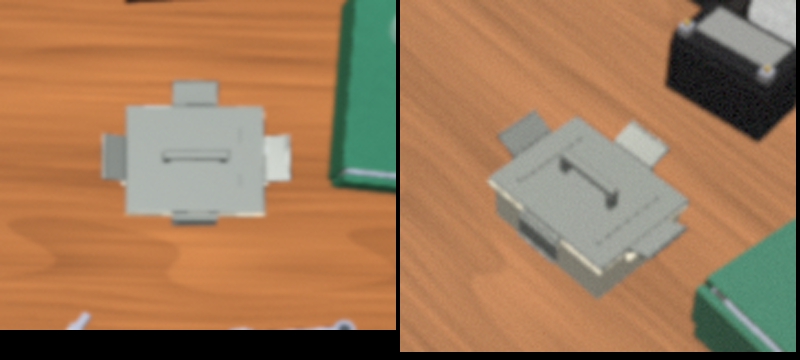

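The near clip snapped (vertical force peaked at 18 N, then dropped) and now hangs down the wall at crop (540,237). Now the other three.

```bash
python3 - <<'E'
from h import *
for s in("far","left","right"):
    print(s);clip(s)
    q=robot.observe()["tcp_pos"]
robot.movep([430,250,250],down(best([430,250,250],0)[0]))
st()
snap("side","side12");snap("top","top12")
for c in("top","side"):print(pp("lid",c)[:1])
E
python3 ef2.py 12 66
```

```text
far
[(95, np.float64(0.7), 0.4), (92, np.float64(0.1), 0.4), (89, np.float64(0.7), -0.4), (86, np.float64(0.4), -1.1), (83, np.float64(-0.6), -0.5), (80, np.float64(0.6), 0.4), (77, np.float64(0.3), 1.0), (74, np.float64(0.4), 0.2), (71, np.float64(-0.6), -0.0), (68, np.float64(1.4), -0.2), (65, np.float64(1.4), 1.8), (62, np.float64(0.5), 1.6), (59, np.float64(0.2), 1.3), (56, np.float64(-0.7), 1.6), (53, np.float64(0.7), -0.1), (50, np.float64(2.0), 1.8), (47, np.float64(5.1), 2.8), (44, np.float64(7.3), 4.0), (41, np.float64(8.4), 5.1), (38, np.float64(9.8), 5.6), (35, np.float64(11.0), 6.2), (33, np.float64(10.2), 7.2)]
[(21.0, np.float64(9.0), 9.1), (20.9, np.float64(7.8), 11.5), (20.7, np.float64(6.7), 13.5), (20.6, np.float64(4.3), 15.6), (20.4, np.float64(1.9), 17.7), (20.2, np.float64(1.2), 20.2)]
t 91.1 tcp [672.8  -7.9 147.9] F [-0.2 -0.7 -0.4] g 0.003
left
[(95, np.float64(-0.9), 0.3), (92, np.float64(-0.6), 0.3), (89, np.float64(-0.1), -0.2), (86, np.float64(-1.4), -0.2), (83, np.float64(-0.9), -0.2), (80, np.float64(-0.5), 0.8), (77, np.float64(-0.4), 1.0), (74, np.floa
[... 1516 characters left out ...]
 (41, np.float64(8.0), 5.4), (38, np.float64(9.6), 6.6), (35, np.float64(11.6), 6.7), (33, np.float64(11.3), 7.3)]
[(21.4, np.float64(10.7), 9.1), (21.3, np.float64(10.0), 10.9), (21.2, np.float64(8.7), 12.6), (21.0, np.float64(8.2), 14.8), (20.9, np.float64(8.2), 16.6), (20.7, np.float64(5.6), 16.7), (20.6, np.float64(5.0), 18.4)]
t 112.9 tcp [ 570.8 -135.2  148.4] F [-0.7 -1.  -0.2] g 0.004
t 114.5 tcp [430.4 249.1 249.8] F [ 0.5 -0.4 -0.7] g 0.002
[(0.86, array([565.9, -11.8,  61.2]))]
[(0.97, array([572.8, -15.7,  60.4]))]
top 63 [0.9, 0.2, 0.7, 1.4]
lid ('top',) [ 5.65383e+02 -1.06710e+01  1.60000e-02]
side 47 [0.5, 5.2, -0.2, -0.5]
lid ('side',) [ 5.69268e+02 -1.27900e+01  3.80000e-02]
```

View pics/c12.png

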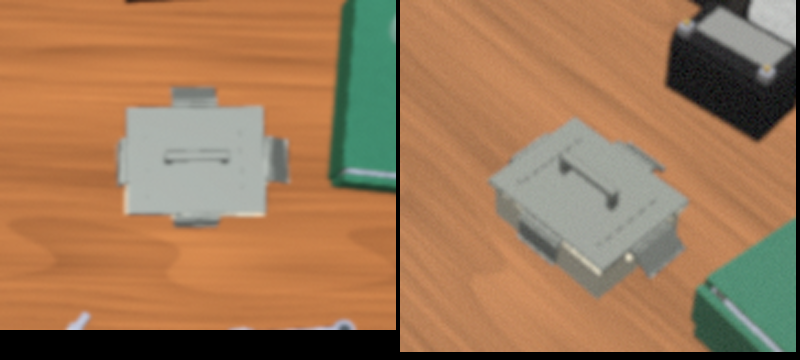

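The left clip snapped (stop at 6.4 mm, horizontal). The far and right clips are only at the rib: the inward push stalled at about 20 mm, and the flaps still stand out at crop (195,97) and (278,160). I'll push those diagonally, perpendicular to the flap.

```bash
cat >> h.py <<'E'
def clip2(side,fcap=38,r1=27,z1=48,fin=18):
    d,h={"far":((1,0),73),"near":((-1,0),73),"left":((0,1),93),"right":((0,-1),93)}[side]
    c,s=np.cos(LA),np.sin(LA);n=np.array([c*d[0]-s*d[1],s*d[0]+c*d[1]])
    P=lambda r,z:np.r_[LID+n*(h+10+r),z]
    yaw=np.arctan2(n[1],n[0])+np.pi/2
    y,_=best(P(r1+6,110),yaw)
    robot.movep(P(r1+6,150),down(y))
    robot.servo_line(P(r1+6,z1),feed=200);robot.servo_line(P(r1,z1),feed=80)
    F0=np.array(robot.observe()["contact_force"]);log=[];u=np.array([-.78,-.62]);k=0
    while k<30:
        k+=2;r,z=np.array([r1,z1])+u*k
        z=max(z,32)
        robot.servo_line(P(r,z),feed=60);s_=robot.observe();f=np.array(s_["contact_force"])-F0
        log.append((round(float((s_["tcp_pos"][:2]-LID)@n)-10-h,1),round(float(s_["tcp_pos"][2]),1),round(float(f[2]),1),round(float(f[:2]@n),1)))
        a=log[-1]
        if np.linalg.norm(f)>fcap or (a[0]<9 and f[:2]@n>fin): break
    print(log)
    robot.servo_line(P(r1,z),feed=100);robot.servo_line(P(r1,150),feed=250);st()
    return a
E
python3 - <<'E'
from h import *
clip2("far")
E
```

```text
[(25.5, 46.9, -0.4, -1.2), (24.1, 45.5, 0.4, 0.5), (23.2, 44.6, 0.5, 2.9), (22.6, 43.9, 1.2, 5.5), (22.2, 43.3, 2.5, 8.2), (21.9, 42.8, 3.8, 9.7), (21.5, 42.2, 5.9, 11.4), (21.1, 41.7, 7.9, 12.8), (20.6, 41.1, 8.7, 14.2), (19.9, 40.2, 8.1, 17.0), (19.0, 39.1, 7.8, 17.3), (17.4, 37.6, 6.7, 17.5), (6.8, 32.3, 2.5, 2.9), (5.7, 32.2, 2.3, 4.5), (5.3, 32.3, -0.3, 7.9)]
t 121.8 tcp [677.2  -7.9 148.8] F [ 0.3  1.  -0.2] g 0.003
```

```bash
sed -i 's/while k<30/while k<38/' h.py; python3 - <<'E'
from h import *
clip2("right")
robot.movep([430,250,250],down(best([430,250,250],0)[0]))
st()
snap("side","side13");snap("top","top13")
E
python3 ef2.py 13 66
```

```text
[(25.5, 47.1, 0.6, 0.5), (24.3, 45.6, 1.0, 2.4), (23.5, 44.6, 1.4, 4.4), (23.0, 43.7, 2.9, 7.8), (22.6, 42.9, 3.0, 10.3), (22.1, 42.0, 5.1, 11.5), (21.6, 41.3, 6.2, 12.7), (21.1, 40.6, 8.8, 14.7), (20.6, 39.9, 10.9, 15.1), (19.9, 39.1, 13.4, 17.9), (19.1, 38.1, 13.4, 18.8), (15.3, 35.3, -1.1, 12.7), (6.6, 31.9, 2.3, 4.3), (5.7, 31.9, -0.2, 5.9), (5.6, 32.0, -1.0, 8.7), (5.6, 32.3, -1.4, 12.1), (5.5, 32.6, -0.4, 15.0), (5.4, 32.9, -1.6, 18.4)]
t 129.3 tcp [ 571.3 -140.   148.9] F [-0.3 -1.   0.2] g 0.004
t 131.0 tcp [430.2 249.3 249.7] F [-0.3 -0.3  0.2] g 0.006
top 64 [0.3, -0.0, -0.1, -0.4]
lid ('top',) [ 5.66003e+02 -1.00670e+01  1.80000e-02]
side 46 [0.1, 0.4, 3.8, 2.3]
lid ('side',) [ 5.68507e+02 -1.47090e+01  2.40000e-02]
```

View pics/c13.png

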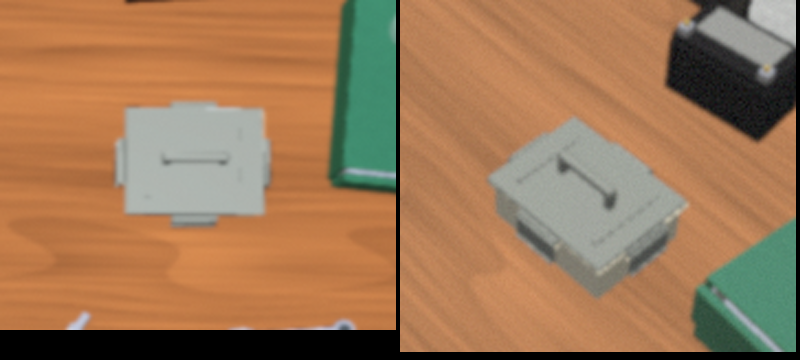

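All four flaps hang down the walls. The far one only got 8 N, so I'll press it once more. Then I'll compare the flap edges with the projected fully-down positions.

```bash
python3 - <<'E'
from h import *
clip2("far",r1=16,z1=38)
robot.movep([430,250,250],down(best([430,250,250],0)[0]))
st()
ims={"side":snap("side","side14"),"top":snap("top","top14")}
for c,(x0,y0,x1,y1) in {"top":(290,190,390,280),"side":(300,200,400,290)}.items():
    a=cv2.resize(ims[c][y0:y1,x0:x1],None,fx=4,fy=4,interpolation=2)[:,:,::-1].copy()
    for d,h in(((1,0),81),((-1,0),81),((0,1),101),((0,-1),101)):
        for q in(-30,30):
            xy=np.array(d)*h+np.array([-d[1],d[0]])*q
            cs,sn=np.cos(LA),np.sin(LA);X=np.r_[LID+[cs*xy[0]-sn*xy[1],sn*xy[0]+cs*xy[1]],27.]
            u=(pix(c,X)-[x0,y0]+.5)*4;cv2.circle(a,tuple(int(v) for v in u),3,(0,0,255),1)
    cv2.imwrite(f"pics/c14{c}.png",a)
for n in("drawer_front","spanner","spark_plug","screwdriver","bolt_jar"):print(n,pp(n,"top")[:1])
a=cv2.imread("pics/c14top.png");b=cv2.imread("pics/c14side.png")
cv2.imwrite("pics/c14.png",np.hstack([a,b]))
E
```

```text
[(14.5, 36.9, -0.3, -0.5), (12.7, 35.4, -0.5, 0.6), (11.2, 34.1, -0.7, -0.4), (9.6, 33.0, -0.6, -0.0), (8.1, 31.9, -0.4, -0.9), (6.6, 32.1, -0.0, 0.8), (5.6, 32.1, -1.3, 2.7), (5.4, 32.6, -2.7, 5.8), (5.3, 33.1, -2.0, 8.6), (5.2, 33.6, -3.9, 12.1), (5.1, 34.1, -3.0, 15.4), (5.1, 34.7, -3.5, 18.3)]
t 137.4 tcp [666.2  -8.1 148.8] F [-0.2 -0.2 -0.2] g 0.007
t 138.7 tcp [430.5 249.4 249.9] F [-0.1 -0.7 -0.3] g 0.005
drawer_front [(0.66, array([ 535.5, -283.8,   70.7]))]
spanner []
spark_plug [(0.71, array([564.8, -11.3,  92.7]))]
screwdriver [(0.74, array([480.7, 547.3,   4.7]))]
bolt_jar [(0.62, array([ 740.4, -285.6,   98.1]))]
```

View pics/c14.png

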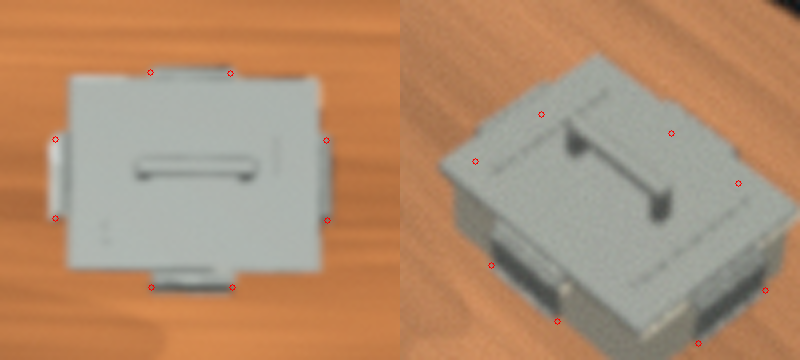

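View pics/side14.png

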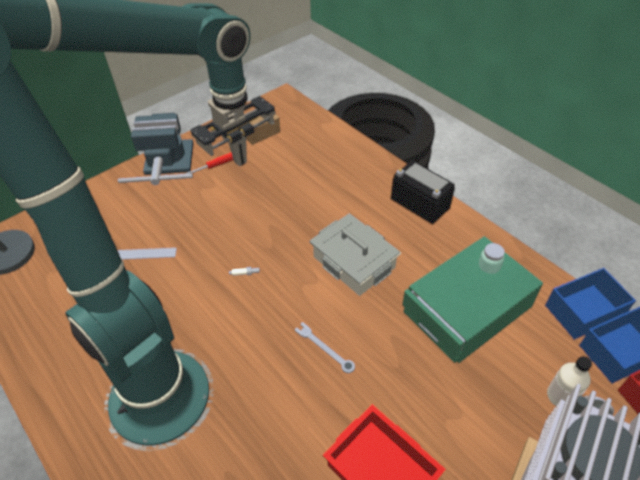

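The far view shows the spanner, spark plug, screwdriver and jar undisturbed and the drawer shut. The flap edges sit at the projected fully-down marks to within about 1 px. As a last precaution I'll re-press left and near, where the drift could hide a few degrees, then hand in.

```bash
python3 - <<'E'
from h import *
clip2("left",r1=16,z1=38)
clip2("near",r1=16,z1=38)
robot.movep([430,250,250],down(best([430,250,250],0)[0]))
s=st()
ims={"side":snap("side","side15"),"top":snap("top","top15")}
a=cv2.resize(ims["top"][140:290,290:490],None,fx=2,fy=2);b=cv2.resize(ims["side"][190:340,300:500],None,fx=2,fy=2)
cv2.imwrite("pics/c15.png",np.hstack([a,b])[:,:,::-1])
print(pp("drawer_front","side")[:1],pp("lid","top")[:1],pp("lid","side")[:1])
E
```

```text
[(14.4, 36.9, -0.5, -0.7), (12.7, 35.4, -0.8, -0.5), (11.2, 34.2, -0.9, 0.3), (9.9, 33.0, -0.8, -0.1), (9.0, 32.1, 0.3, 3.1), (7.7, 32.1, 1.8, 4.7), (7.6, 32.1, 1.9, 7.4), (7.5, 32.1, 2.8, 9.6), (7.5, 32.1, 2.4, 13.5), (7.4, 32.2, 3.2, 16.0), (7.3, 32.2, 3.4, 18.8)]
t 144.6 tcp [564.4 107.2 149.2] F [-0.2 -0.1 -0.5] g 0.007
[(14.4, 36.8, 0.5, -1.0), (12.9, 35.4, 0.6, -0.2), (11.3, 34.2, 0.1, 0.2), (10.4, 32.8, 0.4, 1.9), (8.6, 31.8, -0.6, 1.8), (8.1, 31.8, 3.0, 5.9), (8.0, 31.7, 6.9, 10.8), (8.0, 31.6, 11.7, 13.7), (7.9, 31.4, 15.0, 17.0), (7.9, 31.3, 18.7, 21.9)]
t 150.0 tcp [469.4 -13.3 149.4] F [-0.4  0.7 -0.3] g 0.005
t 151.1 tcp [430.  248.6 249.3] F [-0.9 -0.2 -0.2] g 0.004
[(0.77, array([ 533.8, -287.7,   68.4]))] [(0.6, array([566.1, -13.3,  59.7]))] [(0.8, array([573.1, -11.4,  58.3]))]
```

View pics/c15.png

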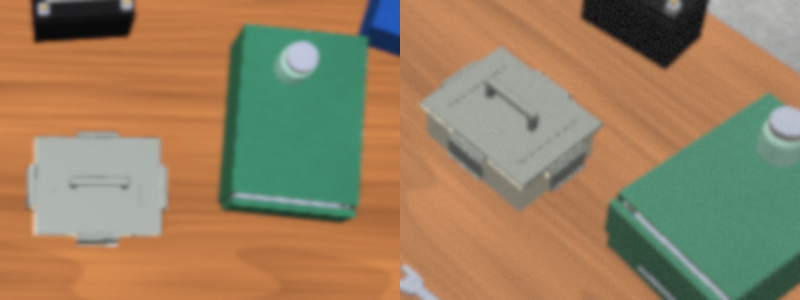

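```bash
python3 -c "
from h import *
print(robot.job_done())"
```

```text
the job is handed in; nothing more can be done
None
```

The job is done and handed in, at about 151 s of the 210 s allowed; the cell gave no verdict. The drawer sprang out at the press and held two brake pads and no coils. Both pads now lie flat in the off-white box. I pushed the drawer home to its stop, seated the lid, and snapped all four clips down.

**Last checks:**
- **Drawer:** the tool stopped hard 7 mm past the shut position while pushing it home, and the front shows flush in both views.
- **Lid:** it sat down at exactly the expected height and lies square within about 1–2 mm. Pressing the clips slid it about 1 mm within the plug's play.
- **Clips:** the far and right clips stalled at the rib on the first try and snapped on a second, diagonal push. Each clip then came to a hard stop under at least 18 N. In the last pictures their edges sat about 1 px from the projected fully-down position.
- **Other things:** the spanner, spark plug, screwdriver and jar look undisturbed in the pictures. At the last check the network missed the spanner and mistook the lid handle for the spark plug, so I judged those two from the picture.

**Disagreement:** the top and side cameras differ by about 2.5 mm in x, the same for box and lid, so I treated it as calibration bias.

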